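Lay out the marking tools by length

ROBOT

A 6-joint arm with a two-finger parallel gripper is mounted at the origin on a cart in front of the work surface, level with it; the furniture and walls round the work are solid. World frame = base frame: x ahead of the robot, y to its left, z up, the work surface at z = 0. Lengths are in m, angles in rad, forces in N, time in s.
With the tool pointing down it reaches from about 0.425 to 1.125 m from the base axis. Payload 14.9 kg.
Tool frame: the origin (TCP) lies at the very end of the fingers, on their centre line; the grasp point (between the pads) lies 19 mm behind it; z points along the fingers, y is the line along which they close (so a half turn about z gives the same grasp; the last joint's range is limited). The gripper opens to 91 mm and grips with 3 to 60 N. Pads are 32 mm wide; open, the fingers measure 118 mm over their backs; the gripper's body (76 mm by 178 mm) begins 60 mm behind the grasp point.
Start: joints at [-1.175, 0.379, 1.734, -0, 1.028, -0.033], TCP at [0.291, -0.637, 0.214] pointing down, gripper open.
Joint ranges: [-2.77, 2.77], [-0.74, 2.19], [0, 2.66], [-1.06, 4.2], [0.31, 2.87], [-3.08, 3.08]. Speed limits (rad/s): [1.89, 1.89, 2.39, 3.14, 3.14, 3.14].

INTERFACE

Orientations are given as a rotation vector (axis times angle).
In Python, from workcell import robot, viewer, close_job gives the robot as it stands.
- The arm moves only by the tool carry_out, never from a script. Its arguments are lists of equal length, an entry for each row: "fingers": the gripper command: -1 is shut, 1 is fully open, values between are in proportion; "linear": the shift along the tool's x, y, z in mm, a list of three; "turn": the turn about the tool's z in degrees. A call has 1 to 20 rows; each row is the pose to reach, as a shift and turn from the pose commanded when the call began, along the tool's axes at that moment; what a row does not reach only later rows make up. A row lasts 1/10 s, in which the tool goes at most 50 mm and 8.59 degrees, less where a joint would pass 70% of its speed; a pose out of reach is approached as far as the arm can. A call with a gripper value outside its range is refused whole. The fingers move at their own pace and stop on an object; "squeeze" is the grip in N (left out, the last holds). Time passes only in rows, so rows that repeat a pose let the fingers close. It gives the time, the measured TCP pose, the force, the opening and the grip force at its end, in the units of the state.
- robot.state(): the state, without advancing time (a new reading comes with each control period).
- viewer.capture(name): name is "side" or "top"; returns a dict with "color" (420x560x3 uint8, red, green, blue), "range_z" (420x560 float32, m along the optical axis (not along the pixel's ray), 0 where there is no reading), "vertical_fov" (degrees; the focal length in pixels is half the picture's height over the tangent of half this angle, whatever the lens; pixels are square), "cx", "cy" (the principal point, pixels), "rvec" (rotation vector, rad) and "tvec" (3), from world to camera coordinates, as OpenCV has them. Camera axes: x right, y down, z forward; pixel columns grow to the right and rows downward; lengths in m; the calibration is good to about 2 mm. A picture is of the moment at which its call begins.
- close_job(): hands the job in; it is judged then, once.
Trained networks look in a picture, given as the dict that the camera call returned (one of the last four; its "shot" number tells which), for a name from the list of things; names that differ only in an ending like _2 or _b are one class to them, and where a whole thing is asked for, a point or a joint stands for the part that bears it (a point fixed in the world has none). Each returns a list of dicts, best first, with "p" (0 to 1); they miss things now and then, are a little off and sometimes report something else, mostly with a low value. They report only what shows in the picture. A call takes as long as a camera call.
- viewer.look_for(query, picture): "location" ([column, row] in pixels, amid what is visible of it).
- viewer.trace(query, picture): "region" (420x560 bool, what is visible of it) and "location" ([column, row] in pixels, amid what is visible of it).
The state is a dict: "time": time; "joint_pos": joint angles; "qvel": joint speeds; "tau": joint torques, N m; "tcp_pos": TCP position; "tcp_rot": TCP orientation; "contact_force": force on the tool from outside, world axes, zero at the start; "torque": the same for the moment, N m; "gripper_width": opening from 0.0 (shut) to 1.0 (fully open); "finger_force": force on a finger pad.
Only numpy, scipy, OpenCV 4.12 (cv2) and the standard library are available. Lean on these libraries where they do the work, as an engineer would, in place of code of your own. Each camera call takes 0.05 s, during which the arm holds its last target. There are 200 camera calls.

TASK

Set out the chalk, the centre punch, the paint marker and the cold chisel on the grey tool board in order of length, the shortest on the green mat next to the red strip and the longest on the mat at the other end. Each tool lies flat along the middle of its own mat, centred on it. Leave the oil can standing where it is.

Things in the scene. Friction and masses are not known exactly. Their poses are not given: they have to be found in the camera images.
- chalk: stick of white marking chalk, 61 mm long, 10 mm thick; the shortest of the four tools. Lying flat on the bench at the start; origin at the middle of its length on its underside, own y along its length, z up.
- centre_punch: black pointed centre punch, 102 mm long, 12 mm thick; the second shortest. Lying flat on the bench at the start; origin at the middle of its length on its underside, own y along its length, z up.
- paint_marker: paint marker pen, white barrel and yellow cap, 135 mm long, 17 mm thick; the second longest. Lying flat on the bench at the start; origin at the middle of its length on its underside, own y along its length, z up.
- cold_chisel: dark grey cold chisel, a bar 165 mm long, 19 mm wide, 15 mm high; the longest. Lying flat on the bench at the start; origin at the middle of its length on its underside, own y along its length, z up.
- mat_1: The first (left-hand, +y) of the four green mats in the row on the grey tool board; 120 x 42 mm, 2 mm thick, fixed, origin at the centre of its underside, 8 mm above the bench (mat surface 10 mm above the bench). x along its 120 mm length, y along the row; neighbouring mats are 65 mm apart centre to centre.
- mat_2: The second from the left of the four green mats in the row on the grey tool board; 120 x 42 mm, 2 mm thick, fixed, origin at the centre of its underside, 8 mm above the bench (mat surface 10 mm above the bench). x along its 120 mm length, y along the row; neighbouring mats are 65 mm apart centre to centre.
- mat_3: The third from the left of the four green mats in the row on the grey tool board; 120 x 42 mm, 2 mm thick, fixed, origin at the centre of its underside, 8 mm above the bench (mat surface 10 mm above the bench). x along its 120 mm length, y along the row; neighbouring mats are 65 mm apart centre to centre.
- mat_4: The last (right-hand, -y) of the four green mats in the row on the grey tool board; 120 x 42 mm, 2 mm thick, fixed, origin at the centre of its underside, 8 mm above the bench (mat surface 10 mm above the bench). x along its 120 mm length, y along the row; neighbouring mats are 65 mm apart centre to centre.
- red_strip: flat red strip 120 x 16 x 2 mm, fixed across one end of the tool board, 40 mm from the centre of the nearest mat: it marks the short end and may be at the left or right end (a black strip is at the other). The board, 150 x 300 x 8 mm, lies fixed on the bench. Origin at the centre of the strip's underside, x along its length.
- oil_can: green oil can with a long thin spout, 62 x 72 mm and 123 mm high, standing behind the tools; a bystander. Origin at the centre of its underside.

How it is judged:
By the outcome, as a careful person would: the job done as asked, in the order asked, and still so for the second after the job is handed in, with the robot touching nothing.
It also fails if it takes over 96 s, if anything falls off the work surface, if the arm or the gripper's body presses on something with over 40 N, if the wrist force passes 120 N, or if a joint passes its speed limit or range.

## Working session

There is one attempt and no reset: what is moved stays moved. The work goes in short steps, Python scripts to look and compute and a tool call to move; the robot and the scene stay as the last step left them, time stands still between calls to the robot, and variables do not carry over. Pictures are saved under pics/ and viewed, at most 14 in all, crops included, and the job is handed in when it is done.

Besides the shell and the picture viewer there is one more tool, called after ">>>" by a JSON object that holds its "op" and its "data". carry_out: Moves the arm, as the interface text tells. Its arguments: {"type":"object","properties":{"fingers":{"type":"array"},"linear":{"type":"array"},"turn":{"type":"array"},"squeeze":{"type":"number"}},"required":["fingers","linear","turn"]}

```bash
mkdir -p pics
cat > h.py <<'E'
import numpy as np, cv2
from workcell import robot, viewer, close_job
def cam(p):
    f=p["color"].shape[0]/2/np.tan(np.radians(p["vertical_fov"])/2)
    return f,cv2.Rodrigues(np.array(p["rvec"],float))[0],np.array(p["tvec"],float).ravel()
def cloud(p,mask):
    f,R,t=cam(p); r,c=np.nonzero(mask&(p["range_z"]>0)); z=p["range_z"][r,c]
    X=np.c_[(c-p["cx"])/f*z,(r-p["cy"])/f*z,z]
    return (X-t)@R
def measure(p,q):
    out=viewer.trace(q,p)
    res=[]
    for o in out:
        P=cloud(p,o["region"])
        if len(P)<10: continue
        (cx,cy),(w,h),a=cv2.minAreaRect(P[:,:2].astype(np.float32))
        m=P[:,:2].mean(0); d=np.linalg.svd(P[:,:2]-m,full_matrices=False)[2][0]
        res.append((round(o["p"],2),np.round(o["location"]),'rect',np.round([cx,cy,max(w,h),min(w,h)],4),'mean',m.round(4),'yaw',round(np.degrees(np.arctan2(d[1],d[0]))%180,1),'z',np.percentile(P[:,2],[5,50,95]).round(4),len(P)))
    return res
def save(p,n): cv2.imwrite(f"pics/{n}.png",p["color"][:,:,::-1])
E
python3 - <<'E'
from h import *
print(robot.state())
for c in("top","side"):
    p=viewer.capture(c); save(p,c+"0"); print(c,p["rvec"],p["tvec"],p["vertical_fov"])
    for q in["chalk","centre_punch","paint_marker","cold_chisel","mat_1","red_strip","oil_can"]:
        print(q)
        for r in measure(p,q): print("  ",*r)
E
```

```text
{'time': 0.0, 'joint_pos': array([-1.17526037e+00,  3.79369198e-01,  1.73480663e+00, -5.30054963e-06,
        1.02846048e+00, -3.32657726e-02]), 'qvel': array([ 3.99083072e-05, -5.18078340e-05,  1.89398544e-03, -1.91477432e-03,
        1.67812852e-04, -1.84775634e-03]), 'tau': array([-2.12414841e-05, -7.63723183e+01, -4.34368229e+01,  6.51770155e-02,
        4.24129260e-02, -6.22959237e-05]), 'tcp_pos': array([ 0.29090851, -0.63624955,  0.21330297]), 'tcp_rot': array([-3.06865968e+00, -6.68197638e-01,  3.02239811e-04]), 'contact_force': array([-0.17259139, -0.67757423,  0.5416853 ]), 'torque': array([-0.02521953,  0.00671028,  0.01212215]), 'finger_force': 0.0, 'gripper_width': 0.9992910633675879}
top [ 2.13616505 -2.15398009  0.14731894] [0.05708267 0.60962248 1.15459923] 43.31383211525482
chalk
   0.42 [416. 249.] rect [ 0.5339 -0.2648  0.0561  0.0104] mean [ 0.5337 -0.2655] yaw 28.7 z [0.0054 0.0096 0.0134] 96
centre_punch
   0.61 [378. 249.] rect [ 0.5345 -0.1792  0.0977  0.0122] mean [ 0.5307 -0.1786] yaw 2.4 z [0.0053 0.0106 0.0151] 201
paint_marker
cold_chisel
   0.9 [310. 246
[... 1463 characters left out ...]
.] rect [0.5695 0.1652 0.1188 0.0505] mean [0.5684 0.1653] yaw 175.5 z [0.0104 0.0118 0.0132] 325
   0.84 [240. 189.] rect [0.5735 0.2321 0.1175 0.0453] mean [0.5712 0.2303] yaw 176.2 z [0.0105 0.012  0.0134] 303
   0.67 [239. 179.] rect [0.5788 0.2961 0.1188 0.0478] mean [0.5785 0.2948] yaw 176.9 z [0.0104 0.0119 0.0134] 277
   0.44 [316. 242.] rect [ 0.6818 -0.1708  0.4116  0.0615] mean [ 0.6984 -0.1053] yaw 70.3 z [0.0183 0.053  0.0974] 958
red_strip
   0.54 [247. 221.] rect [0.5649 0.0621 0.1197 0.0274] mean [0.5637 0.0602] yaw 176.7 z [0.0099 0.0115 0.0128] 216
oil_can
   0.77 [319. 242.] rect [ 0.6843 -0.1696  0.4085  0.0602] mean [ 0.6972 -0.1073] yaw 64.5 z [0.0194 0.0524 0.0845] 893
```

View pics/top0.png

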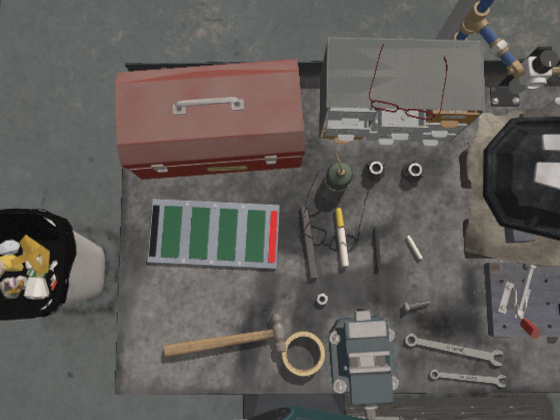

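View pics/side0.png

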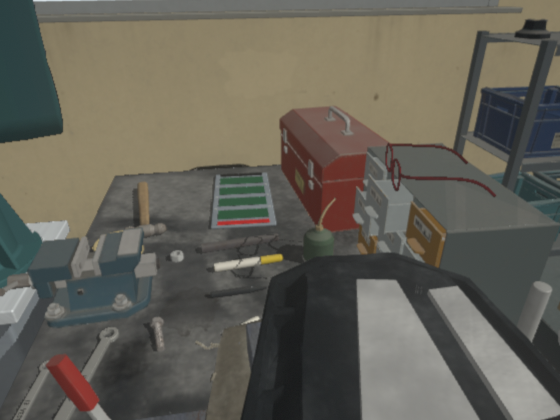

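The red strip is at the −y end of the board, at pixel (273,238). So the chalk goes on mat_4, the punch on mat_3, the marker on mat_2 and the chisel on mat_1. The four tools lie at about (415,248), (378,249), (342,240) and (310,246), and the way to them is clear.

```bash
cat >> h.py <<'E'
def plan(*targets):
    """targets: x,y,z (m), yaw of tool x (deg) -> shift in tool axes, mm, and turn"""
    s=robot.state(); R=cv2.Rodrigues(s["tcp_rot"])[0]; yaw=np.degrees(np.arctan2(R[1,0],R[0,0]))
    print("now",s["time"],s["tcp_pos"].round(4),"yaw",yaw.round(2),"w",round(s["gripper_width"],3),"F",round(s["finger_force"],1),"tilt",R[:,2].round(4))
    for x,y,z,a in targets:
        print("->",(R.T@(np.array([x,y,z])-s["tcp_pos"])*1000).round(1),"turn",round(-((a-yaw+90)%180-90),2))
E
python3 - <<'E'
from h import *
plan((.534,-.265,.1,28.7),(.534,-.265,.004,28.7))
p=viewer.capture("top"); P=cloud(p,np.ones((420,560),bool))
for x0 in np.arange(.3,.9,.1):
    print(round(x0,1),[round(float(np.percentile(q,98)),2) if len(q:=P[(P[:,0]>=x0)&(P[:,0]<x0+.1)&(P[:,1]>=y0)&(P[:,1]<y0+.1),2]) else None for y0 in np.arange(-.6,.4,.1)])
E
```

```text
now 0.8 [ 0.291  -0.6366  0.2139] yaw 24.57 w 0.998 F 0.0 tilt [ 0.  0. -1.]
-> [ 375.5 -237.   113.9] turn -4.13
-> [ 375.5 -237.   209.9] turn -4.13
0.3 [0.04, 0.17, 0.01, 0.02, 0.11, 0.1, 0.03, 0.02, 0.03, 0.01]
0.4 [0.13, 0.12, 0.01, 0.01, 0.01, 0.02, 0.01, 0.01, 0.01, 0.01]
0.5 [0.19, 0.22, 0.2, 0.01, 0.02, 0.02, 0.01, 0.01, 0.01, 0.01]
0.6 [0.22, 0.23, 0.2, 0.01, 0.06, 0.07, 0.01, 0.01, 0.01, 0.14]
0.7 [0.23, 0.23, 0.21, 0.25, 0.25, 0.2, 0.19, 0.19, 0.19, 0.19]
0.8 [0.22, 0.22, 0.22, 0.24, 0.25, 0.22, 0.19, 0.22, 0.22, 0.19]
0.9 [0.22, 0.22, 0.22, 0.22, 0.22, 0.22, 0.18, 0.17, 0.17, 0.16]
```

>>> {"op": "carry_out", "data": {"fingers": [0, 0, 0, 0, 0, 0, 0, 0, 0, 0, 0, 0, 0, 0, 0, 0], "linear": [[375.5, -237, 0], [375.5, -237, 0], [375.5, -237, 0], [375.5, -237, 0], [375.5, -237, 0], [375.5, -237, 0], [375.5, -237, 0], [375.5, -237, 0], [375.5, -237, 0], [375.5, -237, 0], [375.5, -237, 0], [375.5, -237, 40], [375.5, -237, 80], [375.5, -237, 114], [375.5, -237, 114], [375.5, -237, 114]], "turn": [-4, -4, -4, -4, -4, -4, -4, -4, -4, -4, -4, -4, -4, -4, -4, -4]}}

```text
time: 2.45
tcp_pos: [0.5337, -0.2659, 0.1005]
tcp_rot: [-3.045, -0.773, 0.001]
contact_force: [1.1, 0.8, 0.8]
gripper_width: 0.501
finger_force: 0.0
```

Run:
```python
from h import *
plan((.534,-.265,.004,28.7))
```

```text
now 2.45 [ 0.5337 -0.2659  0.1005] yaw 28.5 w 0.501 F 0.0 tilt [-6.e-04  3.e-04 -1.e+00]
-> [ 0.7 -0.6 96.5] turn -0.2
```

>>> {"op": "carry_out", "data": {"fingers": [0, 0, 0, 0, 0, 0, 0, -1, -1, -1, -1, -1, -1, -1, -1], "linear": [[0.5, -0.5, 35], [0.5, -0.5, 65], [0.5, -0.5, 80], [0.5, -0.5, 90], [0.5, -0.5, 96], [0.5, -0.5, 96], [0.5, -0.5, 96], [0.5, -0.5, 96], [0.5, -0.5, 96], [0.5, -0.5, 96], [0.5, -0.5, 96], [0.5, -0.5, 96], [0.5, -0.5, 96], [0.5, -0.5, 96], [0.5, -0.5, 96]], "turn": [0, 0, 0, 0, 0, 0, 0, 0, 0, 0, 0, 0, 0, 0, 0], "squeeze": 25}}

```text
time: 3.95
tcp_pos: [0.5343, -0.2643, 0.004]
tcp_rot: [3.044, 0.775, 0.0]
contact_force: [-0.4, -0.2, 2.6]
gripper_width: 0.095
finger_force: 25.0
```

Run:
```python
from h import *
plan((.567,.102,.1,-3.4),(.567,.102,.015,-3.4))
```

```text
now 3.95 [ 0.5343 -0.2643  0.004 ] yaw 28.57 w 0.095 F 25.0 tilt [ 0. -0. -1.]
-> [ 203.9 -306.   -96. ] turn 31.97
-> [ 203.9 -306.   -11. ] turn 31.97
```

>>> {"op": "carry_out", "data": {"fingers": [-1, -1, -1, -1, -1, -1, -1, -1, -1, -1, -1, -1, -1, -1, -1, -1], "linear": [[0, 0, -30], [0, 0, -70], [0, 0, -96], [203, -306.5, -96], [203, -306.5, -96], [203, -306.5, -96], [203, -306.5, -96], [203, -306.5, -96], [203, -306.5, -96], [203, -306.5, -96], [203, -306.5, -96], [203, -306.5, -96], [203, -306.5, -96], [203, -306.5, -56], [203, -306.5, -36], [203, -306.5, -36]], "turn": [0, 0, 0, 32, 32, 32, 32, 32, 32, 32, 32, 32, 32, 32, 32, 32]}}

```text
time: 5.55
tcp_pos: [0.5639, 0.1005, 0.0375]
tcp_rot: [3.139, -0.096, -0.007]
contact_force: [0.1, -1.1, 0.3]
gripper_width: 0.094
finger_force: 25.0
```

Run:
```python
from h import *
plan((.566,.102,.0145,-3.3))
p=viewer.capture("top"); cv2.imwrite("pics/c1.png",cv2.resize(p["color"][180:290,130:430,::-1],None,fx=2.6,fy=2.6))
```

```text
now 5.55 [0.5639 0.1005 0.0375] yaw -3.51 w 0.094 F 25.0 tilt [-4.5e-03 -7.0e-04 -1.0e+00]
-> [ 2.1 -1.6 23. ] turn -0.21
```

View pics/c1.png

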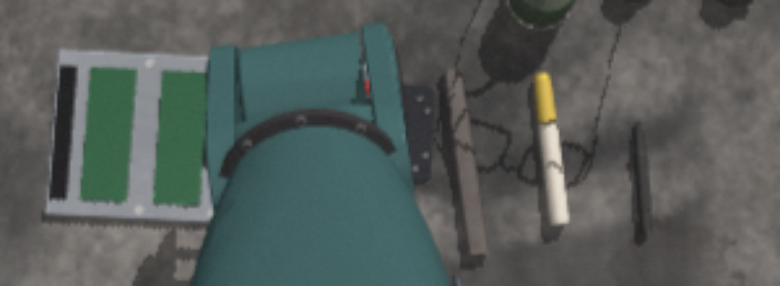

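The arm hides the chalk here. The other three tools are untouched, and the thin lines over them at about (510,150) look like shadows. I'll let the arm settle, then lower.

>>> {"op": "carry_out", "data": {"fingers": [-1, -1, -1], "linear": [[0, 0, 10], [0, 0, 10], [0, 0, 10]], "turn": [0, 0, 0]}}

```text
time: 5.9
tcp_pos: [0.5663, 0.1018, 0.0305]
tcp_rot: [-3.14, 0.094, -0.001]
contact_force: [-0.0, 0.0, -0.6]
gripper_width: 0.099
finger_force: 25.0
```

Run:
```python
from h import *
plan((.566,.102,.0145,-3.3))
```

```text
now 5.9 [0.5663 0.1018 0.0305] yaw -3.44 w 0.099 F 25.0 tilt [ 7.e-04  1.e-04 -1.e+00]
-> [-0.3 -0.1 16. ] turn -0.14
```

>>> {"op": "carry_out", "data": {"fingers": [-1, -1, -1, -1, 0, 0, 0, 0, 0, 0, 0, 0, 0, 0, 0, 0, 0, 0], "linear": [[0, 0, 10], [0, 0, 16], [0, 0, 16], [0, 0, 16], [0, 0, 16], [0, 0, 16], [0, 0, 16], [0, 0, 0], [0, 0, -40], [0, 0, -70], [-15, 282, -70], [-15, 282, -70], [-15, 282, -70], [-15, 282, -70], [-15, 282, -70], [-15, 282, -70], [-15, 282, -70], [-15, 282, -70]], "turn": [0, 0, 0, 0, 0, 0, 0, 0, 0, 0, -6, -6, -6, -6, -6, -6, -6, -6]}}

```text
time: 7.7
tcp_pos: [0.5341, -0.1791, 0.1008]
tcp_rot: [3.141, 0.068, 0.001]
contact_force: [-0.2, 0.1, 0.7]
gripper_width: 0.499
finger_force: 0.0
```

Run:
```python
from h import *
plan((.5345,-.1788,.004,2.5))
p=viewer.capture("top"); cv2.imwrite("pics/c2.png",cv2.resize(p["color"][180:290,130:430,::-1],None,fx=2.6,fy=2.6))
for q in["chalk","mat_1","centre_punch","cold_chisel"]:
    print(q)
    for r in measure(p,q): print("  ",*r)
```

```text
now 7.7 [ 0.5341 -0.1791  0.1008] yaw 2.48 w 0.499 F 0.0 tilt [ 6.e-04 -2.e-04 -1.e+00]
-> [ 0.4 -0.3 96.8] turn -0.02
chalk
mat_1
   0.92 [252. 236.] rect [0.5656 0.1013 0.12   0.0442] mean [0.5651 0.1016] yaw 176.3 z [0.0064 0.0103 0.0144] 815
   0.67 [229. 230.] rect [0.5706 0.1668 0.1223 0.0435] mean [0.5689 0.1663] yaw 176.2 z [0.0062 0.01   0.014 ] 945
   0.62 [173. 234.] rect [0.5756 0.2954 0.1178 0.0443] mean [0.5745 0.2957] yaw 177.5 z [0.0062 0.0101 0.0141] 898
centre_punch
cold_chisel
   0.8 [309. 242.] rect [ 0.5486 -0.0227  0.1617  0.0212] mean [ 0.543  -0.0228] yaw 7.1 z [0.0078 0.0143 0.0183] 555
```

View pics/c2.png

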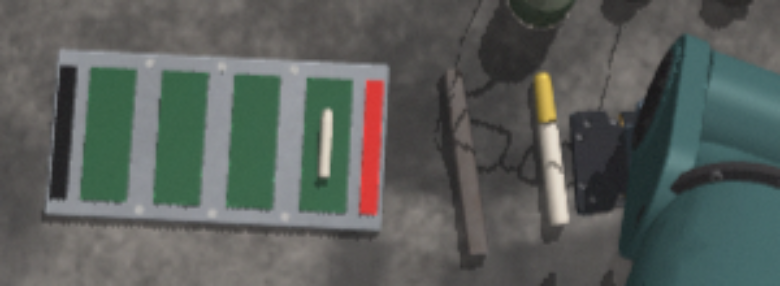

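The chalk lies along the middle of mat_4, from (328,110) to (323,177) in the crop. The gripper is over the punch.

>>> {"op": "carry_out", "data": {"fingers": [0, 0, 0, 0, 0, 0, 0, -1, -1, -1, -1, -1, -1, -1], "linear": [[0, 0, 35], [0, 0, 65], [0, 0, 80], [0, 0, 90], [0, 0, 96.5], [0, 0, 96.5], [0, 0, 96.5], [0, 0, 96.5], [0, 0, 96.5], [0, 0, 96.5], [0, 0, 96.5], [0, 0, 96.5], [0, 0, 96.5], [0, 0, 96.5]], "turn": [0, 0, 0, 0, 0, 0, 0, 0, 0, 0, 0, 0, 0, 0]}}

```text
time: 9.35
tcp_pos: [0.5341, -0.1786, 0.0035]
tcp_rot: [3.141, 0.07, 0.0]
contact_force: [-0.7, 0.3, 2.4]
gripper_width: 0.113
finger_force: 25.0
```

Run:
```python
from h import *
plan((.5695,.1667,.1,-3.3),(.5695,.1667,.0145,-3.3))
p=viewer.capture("top")
import numpy as np
c=p["color"].astype(int)
w=(c.min(2)>140)&(c.max(2)-c.min(2)<70); w[:, :238]=0; w[:,268:]=0; w[:215]=0; w[262:]=0
n,l,st,ce=cv2.connectedComponentsWithStats(w.astype(np.uint8)); print(st[1:],ce[1:])
for i in range(1,n):
    if st[i,4]>40: 
        P=cloud(p,l==i); print(cv2.minAreaRect(P[:,:2].astype(np.float32)),P.mean(0))
P=cloud(p,np.ones((420,560),bool)); 
g=(c[:,:,1]-c[:,:,0]>25)&(c[:,:,1]-c[:,:,2]>15); n,l,st,ce=cv2.connectedComponentsWithStats(g.astype(np.uint8))
for i in range(1,n):
    if st[i,4]>400:
        P=cloud(p,l==i); P=P[P[:,2]<.03]
        if len(P)>300: print("green",st[i],cv2.minAreaRect(P[:,:2].astype(np.float32)))
```

```text
now 9.35 [ 0.5341 -0.1786  0.0035] yaw 2.57 w 0.113 F 25.0 tilt [ 1.e-04 -0.e+00 -1.e+00]
-> [  50.8 -343.4  -96.5] turn 5.87
-> [  50.8 -343.4  -11. ] turn 5.87
[[238 215   9  47 348]
 [264 215   4  44 120]
 [253 222   5  26  94]
 [264 260   3   2   6]] [[241.27298851 236.21264368]
 [265.875      238.38333333]
 [255.13829787 234.73404255]
 [265.         260.5       ]]
((0.560600757598877, 0.13260671496391296), (0.019116895273327827, 0.10773877054452896), 89.48356628417969) [0.56434373 0.1337797  0.0084206 ]
((0.5633174777030945, 0.07717516273260117), (0.006915545091032982, 0.10026425123214722), 88.96810913085938) [0.55900078 0.07674517 0.00839448]
((0.5669506788253784, 0.10116174817085266), (0.008029485121369362, 0.05867709591984749), 86.10082244873047) [0.56625401 0.10108729 0.01973563]
green [161 206  21  52 894] ((0.5773491859436035, 0.2964629828929901), (0.04156514257192612, 0.11885039508342743), 86.48928833007812)
green [189 207  21  52 895] ((0.5741653442382812, 0.23133288323879242), (0.04145357012748718, 0.11902378499507904), 86.60934448242188)
green [217 209  21  51 897] ((0.5699100494384766, 0.16667768359184265), (0.040993522852659225, 0.11868997663259506), 86.7386474609375)
green [245 210  21  52 743] ((0.5660262107849121, 0.10165628790855408), (0.04099629446864128, 0.11919009685516357), 86.51287078857422)
```

>>> {"op": "carry_out", "data": {"fingers": [-1, -1, -1, -1, -1, -1, -1, -1, -1, -1, -1, -1, -1, -1, -1, -1, -1], "linear": [[0, 0, -30], [0, 0, -70], [0, 0, -96], [51, -343.5, -96], [51, -343.5, -96], [51, -343.5, -96], [51, -343.5, -96], [51, -343.5, -96], [51, -343.5, -96], [51, -343.5, -96], [51, -343.5, -96], [51, -343.5, -96], [51, -343.5, -56], [51, -343.5, -30], [51, -343.5, -30], [51, -343.5, -30], [51, -343.5, -30]], "turn": [0, 0, 0, 6, 6, 6, 6, 6, 6, 6, 6, 6, 6, 6, 6, 6, 6]}}

```text
time: 11.1
tcp_pos: [0.5706, 0.1665, 0.0349]
tcp_rot: [-3.14, 0.095, -0.003]
contact_force: [0.3, 0.4, -0.7]
gripper_width: 0.111
finger_force: 25.0
```

Run:
```python
from h import *
plan((.5695,.1667,.0145,-3.4),(.560,-.0992,.1,5.7))
p=viewer.capture("top"); cv2.imwrite("pics/c3.png",cv2.resize(p["color"][180:290,130:430,::-1],None,fx=2.6,fy=2.6))
c=p["color"].astype(int)
Y=(c[:,:,0]>140)&(c[:,:,1]>110); Y[:,:325]=0; Y[:,360:]=0; Y[:200]=0; Y[275:]=0
n,l,st,ce=cv2.connectedComponentsWithStats(Y.astype(np.uint8)); i=1+np.argmax(st[1:,4]); print(st[i]); P=cloud(p,l==i); print(cv2.minAreaRect(P[:,:2].astype(np.float32)),P.mean(0))
for q in["paint_marker","cold_chisel"]:
    print(q)
    for r in measure(p,q): print("  ",*r)
```

```text
now 11.1 [0.5706 0.1665 0.0349] yaw -3.48 w 0.111 F 25.0 tilt [ 1.7e-03  4.0e-04 -1.0e+00]
-> [-1.1 -0.2 20.4] turn -0.08
-> [  5.7 265.8 -65.2] turn -9.18
[338 227  11  39 239]
((0.538679838180542, -0.10170572251081467), (0.08810538053512573, 0.016518183052539825), 6.321033954620361) [ 0.53706381 -0.10099354  0.01600729]
paint_marker
   0.63 [341. 239.] rect [ 0.5596 -0.0994  0.1335  0.019 ] mean [ 0.5568 -0.0981] yaw 5.4 z [0.0093 0.0151 0.0199] 422
cold_chisel
   0.83 [309. 242.] rect [ 0.55   -0.0222  0.1648  0.0219] mean [ 0.547  -0.0222] yaw 7.0 z [0.0033 0.0141 0.0186] 593
```

View pics/c3.png

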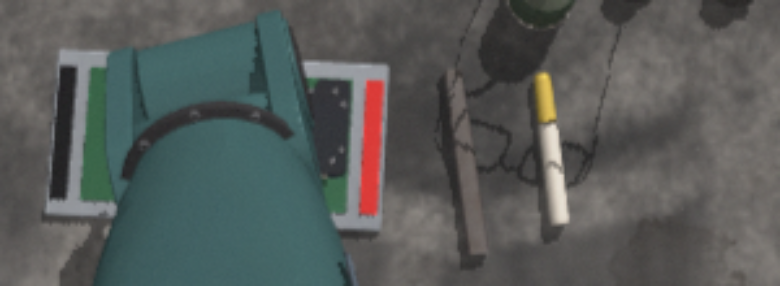

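The punch is held over mat_3. The marker's ends are at about (542,73) and (560,223) in the crop, and it hasn't moved.

>>> {"op": "carry_out", "data": {"fingers": [-1, -1, -1, -1, 0, 0, 0, 0, 0, 0, 0, 0, 0, 0, 0, 0, 0, 0, 0], "linear": [[0, 0, 12], [0, 0, 19.5], [0, 0, 19.5], [0, 0, 19.5], [0, 0, 19.5], [0, 0, 19.5], [0, 0, 19.5], [0, 0, 0], [0, 0, -40], [0, 0, -65], [5.5, 266, -65], [5.5, 266, -65], [5.5, 266, -65], [5.5, 266, -65], [5.5, 266, -65], [5.5, 266, -65], [5.5, 266, -65], [5.5, 266, -65], [5.5, 266, -65]], "turn": [0, 0, 0, 0, 0, 0, 0, 0, 0, 0, -9, -9, -9, -9, -9, -9, -9, -9, -9]}}

```text
time: 13.15
tcp_pos: [0.5592, -0.098, 0.0984]
tcp_rot: [-3.138, -0.154, 0.0]
contact_force: [-0.3, 0.2, -0.6]
gripper_width: 0.501
finger_force: 0.0
```

Run:
```python
from h import *
plan((.5597,-.0992,.004,5.7))
```

```text
now 13.15 [ 0.5592 -0.098   0.0984] yaw 5.62 w 0.501 F 0.0 tilt [-1.e-04  1.e-04 -1.e+00]
-> [ 0.4  1.3 94.4] turn -0.08
```

>>> {"op": "carry_out", "data": {"fingers": [0, 0, 0, 0, 0, 0, 0, -1, -1, -1, -1, -1, -1, -1], "linear": [[0.5, 1, 35], [0.5, 1, 65], [0.5, 1, 80], [0.5, 1, 88], [0.5, 1, 94], [0.5, 1, 94], [0.5, 1, 94], [0.5, 1, 94], [0.5, 1, 94], [0.5, 1, 94], [0.5, 1, 94], [0.5, 1, 94], [0.5, 1, 94], [0.5, 1, 94]], "turn": [0, 0, 0, 0, 0, 0, 0, 0, 0, 0, 0, 0, 0, 0]}}

```text
time: 14.55
tcp_pos: [0.5598, -0.1, 0.0046]
tcp_rot: [3.138, 0.153, -0.0]
contact_force: [-2.3, 0.2, 4.7]
gripper_width: 0.168
finger_force: 25.0
```

Run:
```python
from h import *
plan((.574,.2315,.1,-3.4),(.574,.2315,.0145,-3.4))
p=viewer.capture("top"); cv2.imwrite("pics/c4.png",cv2.resize(p["color"][195:275,130:300,::-1],None,fx=4,fy=4))
c=p["color"].astype(int)
d=(c.max(2)<75); d[:,:219]=0; d[:,236:]=0; d[:210]=0; d[260:]=0
g=(c[:,:,1]-c[:,:,0]>25)&(c[:,:,1]-c[:,:,2]>15); d&=~g
n,l,st,ce=cv2.connectedComponentsWithStats(d.astype(np.uint8)); i=1+np.argmax(st[1:,4]); print(st[i]); P=cloud(p,l==i); print(cv2.minAreaRect(P[:,:2].astype(np.float32)),P.mean(0))
for r in measure(p,"centre_punch"): print("  ",*r)
```

```text
now 14.55 [ 0.5598 -0.1     0.0046] yaw 5.57 w 0.168 F 25.0 tilt [-0. -0. -1.]
-> [  46.3 -328.6  -95.4] turn 8.97
-> [  46.3 -328.6   -9.9] turn 8.97
[222 212   8  48 242]
((0.5659077763557434, 0.1682724803686142), (0.015199020504951477, 0.10913214087486267), 87.02418518066406) [0.5624811  0.16795773 0.01846517]
   0.73 [228. 237.] rect [0.5626 0.1664 0.0811 0.0116] mean [0.5586 0.1663] yaw 176.3 z [0.0166 0.0209 0.0253] 155
```

View pics/c4.png

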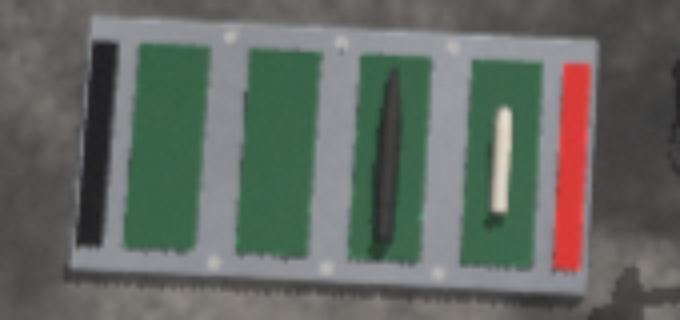

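The punch is on mat_3, from (393,68) to (383,242) in the crop, and it's centred and parallel to the mat. The marker is gripped, so next I carry it to mat_2.

>>> {"op": "carry_out", "data": {"fingers": [-1, -1, -1, -1, -1, -1, -1, -1, -1, -1, -1, -1, -1, -1, -1, -1, -1, -1], "linear": [[0, 0, -30], [0, 0, -70], [0, 0, -95], [46, -328.5, -95], [46, -328.5, -95], [46, -328.5, -95], [46, -328.5, -95], [46, -328.5, -95], [46, -328.5, -95], [46, -328.5, -95], [46, -328.5, -95], [46, -328.5, -95], [46, -328.5, -55], [46, -328.5, -30], [46, -328.5, -30], [46, -328.5, -30], [46, -328.5, -30], [46, -328.5, -30]], "turn": [0, 0, 0, 9, 9, 9, 9, 9, 9, 9, 9, 9, 9, 9, 9, 9, 9, 9]}}

```text
time: 16.45
tcp_pos: [0.5746, 0.2314, 0.0359]
tcp_rot: [-3.139, 0.095, -0.003]
contact_force: [0.4, -0.5, 0.2]
gripper_width: 0.168
finger_force: 25.0
```

Run:
```python
from h import *
plan((.574,.2315,.0148,-3.4),(.5495,-.0222,.1,7.0))
```

```text
now 16.45 [0.5746 0.2314 0.0359] yaw -3.45 w 0.168 F 25.0 tilt [ 1.9e-03  7.0e-04 -1.0e+00]
-> [-0.6  0.  21.1] turn -0.05
-> [ -9.7 254.6 -64.3] turn -10.45
```

>>> {"op": "carry_out", "data": {"fingers": [-1, -1, -1, -1, 0, 0, 0, 0, 0, 0, 0, 0, 0, 0, 0, 0, 0, 0, 0], "linear": [[0, 0, 12], [-0.5, 0, 20.5], [-0.5, 0, 20.5], [-0.5, 0, 20.5], [-0.5, 0, 20.5], [-0.5, 0, 20.5], [-0.5, 0, 20.5], [0, 0, 0], [0, 0, -40], [0, 0, -64], [-9.5, 254.5, -64], [-9.5, 254.5, -64], [-9.5, 254.5, -64], [-9.5, 254.5, -64], [-9.5, 254.5, -64], [-9.5, 254.5, -64], [-9.5, 254.5, -64], [-9.5, 254.5, -64], [-9.5, 254.5, -64]], "turn": [0, 0, 0, 0, 0, 0, 0, 0, 0, 0, -10.5, -10.5, -10.5, -10.5, -10.5, -10.5, -10.5, -10.5, -10.5]}}

```text
time: 18.35
tcp_pos: [0.5491, -0.0209, 0.0984]
tcp_rot: [-3.135, -0.196, -0.0]
contact_force: [0.4, -0.8, 0.7]
gripper_width: 0.498
finger_force: 0.0
```

Run:
```python
from h import *
plan((.5495,-.0222,.004,7))
```

```text
now 18.35 [ 0.5491 -0.0209  0.0984] yaw 7.15 w 0.498 F 0.0 tilt [ 0.e+00  1.e-04 -1.e+00]
-> [ 0.2  1.4 94.4] turn 0.15
```

>>> {"op": "carry_out", "data": {"fingers": [0, 0, 0, 0, 0, 0, 0, -1, -1, -1, -1, -1, -1, -1], "linear": [[0, 1, 35], [0, 1, 65], [0, 1, 80], [0, 1, 88], [0, 1, 94], [0, 1, 94], [0, 1, 94], [0, 1, 94], [0, 1, 94], [0, 1, 94], [0, 1, 94], [0, 1, 94], [0, 1, 94], [0, 1, 94]], "turn": [0, 0, 0, 0, 0, 0, 0, 0, 0, 0, 0, 0, 0, 0], "squeeze": 50}}

```text
time: 19.75
tcp_pos: [0.5492, -0.0231, 0.0047]
tcp_rot: [3.136, 0.194, 0.0]
contact_force: [-1.0, 0.5, 5.9]
gripper_width: 0.192
finger_force: 50.0
```

Run:
```python
from h import *
plan((.5773,.2965,.1,-3.4),(.5773,.2965,.0145,-3.4))
p=viewer.capture("top"); cv2.imwrite("pics/c5.png",cv2.resize(p["color"][195:275,130:300,::-1],None,fx=4,fy=4))
for q in("paint_marker","centre_punch"):
    for r in measure(p,q): print("  ",*r)
```

```text
now 19.75 [ 0.5492 -0.0231  0.0047] yaw 7.07 w 0.192 F 50.0 tilt [ 1.e-04 -0.e+00 -1.e+00]
-> [  67.2 -313.7  -95.3] turn 10.47
-> [  67.2 -313.7   -9.8] turn 10.47
   0.71 [199. 234.] rect [0.5737 0.2313 0.1344 0.0183] mean [0.5699 0.23  ] yaw 176.8 z [0.0197 0.0255 0.0302] 419
   0.7 [229. 235.] rect [0.5665 0.1669 0.0932 0.0135] mean [0.5638 0.1661] yaw 177.5 z [0.0119 0.0203 0.0252] 206
   0.31 [200. 235.] rect [0.5737 0.2327 0.1344 0.0215] mean [0.5708 0.2307] yaw 176.7 z [0.0113 0.0253 0.03  ] 446
```

View pics/c5.png

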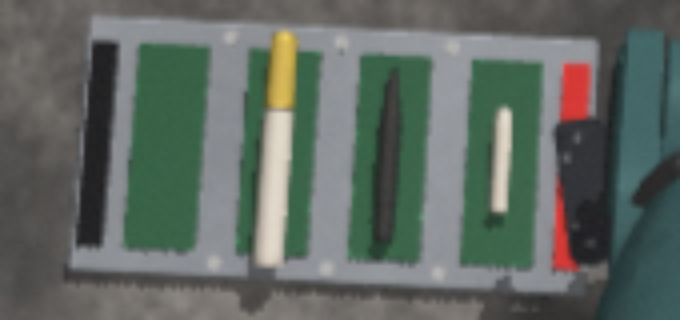

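The marker is on mat_2, from (286,33) to (268,265) in the crop, centred. The chisel goes to mat_1 next.

>>> {"op": "carry_out", "data": {"fingers": [-1, -1, -1, -1, -1, -1, -1, -1, -1, -1, -1, -1, -1, -1, -1, -1, -1, -1], "linear": [[0, 0, -30], [0, 0, -70], [0, 0, -95], [67, -313.5, -95], [67, -313.5, -95], [67, -313.5, -95], [67, -313.5, -95], [67, -313.5, -95], [67, -313.5, -95], [67, -313.5, -95], [67, -313.5, -95], [67, -313.5, -95], [67, -313.5, -55], [67, -313.5, -30], [67, -313.5, -30], [67, -313.5, -30], [67, -313.5, -30], [67, -313.5, -30]], "turn": [0, 0, 0, 10.5, 10.5, 10.5, 10.5, 10.5, 10.5, 10.5, 10.5, 10.5, 10.5, 10.5, 10.5, 10.5, 10.5, 10.5]}}

```text
time: 21.7
tcp_pos: [0.5779, 0.2965, 0.036]
tcp_rot: [-3.139, 0.095, -0.003]
contact_force: [-0.3, 0.2, -3.5]
gripper_width: 0.197
finger_force: 50.0
```

Run:
```python
from h import *
plan((.5773,.2965,.0148,-3.4))
```

```text
now 21.7 [0.5779 0.2965 0.036 ] yaw -3.45 w 0.197 F 50.0 tilt [ 1.9e-03  9.0e-04 -1.0e+00]
-> [-0.7  0.  21.2] turn -0.05
```

Place it, lift straight up, then retreat to the right and clear of the board.

>>> {"op": "carry_out", "data": {"fingers": [-1, -1, -1, -1, 0, 0, 0, 0, 0, 0, 0, 0, 0, 0, 0, 0, 0, 0, 0], "linear": [[0, 0, 12], [-0.5, 0, 20.5], [-0.5, 0, 20.5], [-0.5, 0, 20.5], [-0.5, 0, 20.5], [-0.5, 0, 20.5], [-0.5, 0, 20.5], [0, 0, 0], [0, 0, -40], [0, 0, -80], [0, 0, -120], [-20, 460, -120], [-20, 460, -120], [-20, 460, -120], [-20, 460, -120], [-20, 460, -120], [-20, 460, -120], [-20, 460, -120], [-20, 460, -120]], "turn": [0, 0, 0, 0, 0, 0, 0, 0, 0, 0, 0, 0, 0, 0, 0, 0, 0, 0, 0]}}

```text
time: 23.6
tcp_pos: [0.5352, -0.1034, 0.1546]
tcp_rot: [3.14, -0.094, 0.001]
contact_force: [0.6, -0.8, -1.7]
gripper_width: 0.499
finger_force: 0.0
```

Run:
```python
from h import *
plan()
p=viewer.capture("top"); cv2.imwrite("pics/c6.png",cv2.resize(p["color"][195:275,130:300,::-1],None,fx=4,fy=4))
for q in("chalk","paint_marker","centre_punch","cold_chisel","oil_can"):
    for r in measure(p,q): print(q,"  ",*r)
```

```text
now 23.6 [ 0.5352 -0.1034  0.1546] yaw -3.43 w 0.499 F 0.0 tilt [ 3.e-04 -0.e+00 -1.e+00]
paint_marker    0.93 [198. 234.] rect [0.5735 0.2306 0.1341 0.0179] mean [0.5729 0.2298] yaw 177.2 z [0.0195 0.0254 0.0298] 393
centre_punch    0.63 [228. 236.] rect [0.5676 0.1664 0.0949 0.0146] mean [0.5652 0.1658] yaw 176.6 z [0.0092 0.0204 0.0245] 214
cold_chisel    0.58 [174. 232.] rect [0.5772 0.2969 0.1627 0.0222] mean [0.5723 0.2949] yaw 176.2 z [0.0176 0.024  0.0279] 580
oil_can    0.78 [341. 177.] rect [ 0.698  -0.0931  0.0585  0.0553] mean [ 0.6935 -0.0902] yaw 86.5 z [0.0093 0.0581 0.0773] 618
```

View pics/c6.png

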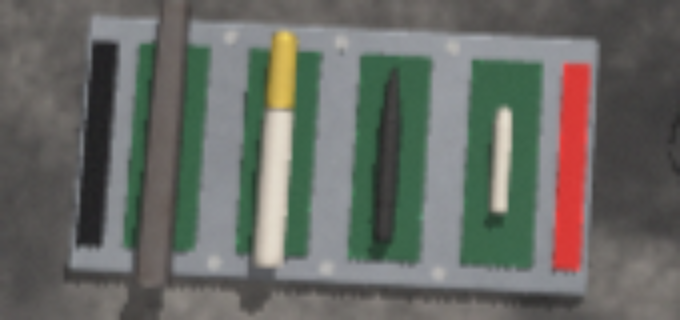

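All four tools lie centred along their mats: chisel, marker, punch and chalk, running from the black strip to the red one. The oil can hasn't moved.

```bash
python3 -c "
from h import *
print(close_job())"
```

```text
the job is handed in; nothing more can be done
None
```

I handed the job in at about 24 s: chalk, centre punch, paint marker and cold chisel lie in order of length from the red strip, each measured within about 3 mm of its mat's centre, and the oil can was left untouched.

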